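# Dump the glazed test tiles through the tray's end gate

## Task

Lower the hinged end gate of the tipping tray until it lies flat like a chute, then lift the tray by its rear handle so that both test tiles slide out through that end into the wooden catch bin. Do not touch the tiles with the gripper; finally set the tray back down level, leave the gate lowered and let go.

Things in the scene. Friction and masses are not known exactly. Their poses are not given: they have to be found in the camera images.
- stand: plywood stand fixed to the table, 375 mm long and 130 mm wide, carrying the tipping tray and the catch bin; origin on the table top under the tray's pivot; its x axis is level and points along the tray towards the gate end and the catch bin, y along the pivot, z up. The catch bin is the stand's open box from x = 32 to 168 mm, 116 mm wide inside, floor 8 mm above the table; side walls reach 58 mm, far wall 73 mm, near wall 32 mm
- tray (a joint): tilt of the aluminium tray about its pivot, rad: 0 = level on its rear rest, grows as the rear handle is lifted and the gate end goes down, stop at 0.95. Moves easily; by its weight (0.6 kg) it falls back to 0 when let go. The tiles begin to slide between about 0.3 and 0.46 rad
- gate (a joint): angle of the tray's end gate relative to the tray, rad: 0 = upright (shut), grows as the gate swings outward and down, 1.57 = in line with the tray floor as a chute, stop at 1.62. Starts between 0 and 0.2. Stiff hinge (0.06 N m): it stays where it is left and does not yield to the tiles; 1.5 N on the tab moves it
- tray_pivot (a point): the tray's pivot axis, midway across, 85 mm above the table. With the tray level its floor is 5 mm above this point; inside, the tray runs from 160 mm behind the pivot to the gate and is 80 mm wide; its walls rise 32 mm above the floor
- tray_handle (a point): middle of the rear handle, a level round wooden bar 13 mm thick and 66 mm long, lying across the stand (along its y), carried by a steel rod at either end; 205 mm behind the pivot and 48 mm above it when the tray is level, 41 mm behind the rear wall and 11 mm above its rim; can be pinched from above across the bar and turns between the fingers as the tray tips
- gate_hinge (a point): hinge axis of the gate, midway across, at the front edge of the tray floor, 2 mm below the floor's top; parallel to the stand's y
- gate_tab (a point): middle of the gate's free edge, on its inner face, 62 mm from the hinge. The gate is 4 mm thick and 84 mm wide up to 37 mm from the hinge; from there a tab 44 mm wide goes on to 62 mm, standing clear above the tray walls, to be pushed outward from the inside
- catch_floor (a point): centre of the catch bin's floor, 100 mm beyond the pivot; axes as the stand's
- test_tile_1: flat rectangular glazed test tile, 52 x 34 x 8 mm, about 32 g, teal glaze on terracotta; origin at the centre of its underside, long side along its y; lies loose and flat in the rear two thirds of the tray
- test_tile_2: flat rectangular glazed test tile, 52 x 34 x 8 mm, about 32 g, amber-brown glaze on terracotta; origin at the centre of its underside, long side along its y; lies loose and flat in the rear two thirds of the tray
Not all that is in view belongs to the job. Leave any red look-alike of the test_tile_1 alone.

How it is judged:
On the way, in this order (a step that is already met when the one before it is completed fails the run):
1. the gate is lowered to at least 1.25 rad while the tray is still level (tilt under 0.15 rad) (value of joint gate above 1.25 rad and value of joint tray below 0.15 rad), for 0.2 s.
2. the tray is tipped by more than 0.3 rad with the gate still lowered (value of joint tray above 0.3 rad and value of joint gate above 1.25 rad), for 0.1 s.
At the end, for the whole second after the job is handed in: both tiles lie at rest in the catch bin (origins within 70 mm along and 60 mm across of its floor's centre and less than 45 mm above it), the tray is back down within 0.1 rad of level, the gate still lowered (over 1.25 rad) (x of test_tile_1 in the frame of catch_floor between -0.07 and 0.07 m and y of test_tile_1 in the frame of catch_floor between -0.06 and 0.06 m and z of each of test_tile_1, test_tile_2 in the frame of catch_floor below 0.045 m and linear speed of each of test_tile_1, test_tile_2 below 0.03 m/s and x of test_tile_2 in the frame of catch_floor between -0.07 and 0.07 m and y of test_tile_2 in the frame of catch_floor between -0.06 and 0.06 m and value of joint tray below 0.1 rad and value of joint gate above 1.25 rad); the robot touches nothing.
It fails at once if the gripper touches a tile (contact force between the fingers and test_tile_1 above 0.5 N or contact force between the fingers and test_tile_2 above 0.5 N).
It fails at once if a tile leaves the tray other than through the gate end, or misses the catch bin (y of any of test_tile_1, test_tile_2 in the frame of stand above 0.07 m or y of any of test_tile_1, test_tile_2 in the frame of stand below -0.07 m or x of any of test_tile_1, test_tile_2 in the frame of stand below -0.17 m or x of any of test_tile_1, test_tile_2 in the frame of stand above 0.18 m).
It fails at once if the tray is tipped (over 0.3 rad) with the gate not lowered (value of joint tray above 0.3 rad and value of joint gate below 1.1 rad).
It also fails if it takes over 59 s, if anything falls off the work surface, if the arm or the gripper's body presses on something with over 40 N, if the wrist force passes 120 N, or if a joint passes its speed limit or range.

## Robot

A 6-joint arm with a two-finger parallel gripper is mounted at the origin on a cart in front of the work surface, level with it; the furniture and walls round the work are solid. World frame = base frame: x ahead of the robot, y to its left, z up, the work surface at z = 0. Lengths are in m, angles in rad, forces in N, time in s.
With the tool pointing down it reaches from about 0.3 to 0.95 m from the base axis. Payload 3.1 kg.
Tool frame: the origin (TCP) lies at the very end of the fingers, on their centre line; the grasp point (between the pads) lies 19 mm behind it; z points along the fingers, y is the line along which they close (so a half turn about z gives the same grasp; the last joint's range is limited). The gripper opens to 85 mm and grips with 20 to 120 N. Pads are 22 mm wide; open, the fingers measure 114 mm over their backs; the gripper's body (76 mm by 85 mm) begins 54 mm behind the grasp point. The pads swing forward as they close: fully open they stand 13 mm farther back than shut.
Start: joints at [1.234, 0.308, 1.634, -0, 1.2, -0.07], TCP at [0.165, 0.603, 0.231] pointing down, gripper open.
Joint ranges: [-3.06, 3.06], [-0.79, 1.96], [0.05, 2.63], [-1.19, 4.34], [0.05, 2.64], [-2.94, 2.94]. Speed limits (rad/s): [2.79, 2.79, 3.14, 3.14, 3.14, 3.14].

## Interface

Orientations are given as a unit quaternion [x, y, z, w].
In Python, from workcell import r gives the robot as it stands. The module is installed in compiled form; this text tells all that it offers.
- The arm moves only by the tool send_rows, never from a script. Its argument "commands" is a list of rows, each a list of 3 entries, a list of its own where there are three numbers: the turn, a rotation vector about the tool's x, y, z in degrees, then the shift along the tool's x, y, z in mm, then the closure in counts, from 0 (fully open) to 255 (shut). In form: [[[rx, ry, rz], [tx, ty, tz], claw], ...]. A call has 1 to 5 rows; each row shifts and turns the commanded pose from where the row before left it, along the tool's axes as they then stand; what a row does not reach is not made up. A row lasts 1/10 s, in which the tool goes at most 50 mm and 8.59 degrees, less where a joint would pass 70% of its speed; a pose out of reach is approached as far as the arm can. A call with a gripper value outside its range is refused whole. The fingers move at their own pace and stop on an object; "force" is the grip in N (left out, the last holds). Time passes only in rows, so rows that do not move let the fingers close. It gives the time, the measured TCP pose, the force, the opening and the grip force at its end, in the units of the state.
- r.state(): the state, without advancing time (a new reading comes with each control period).
- r.get_image(name): name is "side" or "top"; returns a dict with "pixels" (420x560x3 uint8, red, green, blue), "fx", "fy", "cx", "cy" (pixels), "rvec" (rotation vector, rad) and "tvec" (3), from world to camera coordinates, as OpenCV has them. Camera axes: x right, y down, z forward; pixel columns grow to the right and rows downward; lengths in m; the calibration is good to about 2 mm. A picture is of the moment at which its call begins. There is no depth.
- r.hand_in(): hands the job in; it is judged then, once.
The state is a dict: "time": time; "q": joint angles; "qvel": joint speeds; "effort": joint torques, N m; "eef_pos": TCP position; "ee_rot": TCP orientation; "force": force on the tool from outside, world axes, zero at the start; "ft_torque": the same for the moment, N m; "width": finger opening in m; "gripper_force": force on a finger pad.
Only numpy, scipy, OpenCV 4.12 (cv2) and the standard library are available. Lean on these libraries where they do the work, as an engineer would, in place of code of your own. Each camera call takes 0.05 s, during which the arm holds its last target. There are 200 camera calls.

## Working session

There is one attempt and no reset: what is moved stays moved. The work goes in short steps, Python scripts to look and compute and a tool call to move; the robot and the scene stay as the last step left them, time stands still between calls to the robot, and variables do not carry over. Pictures are saved under pics/ and viewed, at most 10 in all, crops included, and the job is handed in when it is done.

Besides the shell and the picture viewer there is one more tool, called after "Request:" as name([rows], argument=value, ...), one row to a line, values as JSON. send_rows: Moves the arm, as the interface text tells. Its arguments: {"type":"object","properties":{"commands":{"type":"array"},"force":{"type":"number"}},"required":["commands"]}

```bash
mkdir -p pics; python3 - <<'E'
from workcell import r
import cv2,json
for n in("side","top"):
    d=r.get_image(n); cv2.imwrite(f"pics/{n}0.png",d["pixels"][:,:,::-1])
    print({k:d[k] for k in d if k!="pixels"})
s=r.state();print(s)
E
```

```text
{'fx': 502.7837720457538, 'fy': 502.7837720457538, 'cx': 282.3475562519229, 'cy': 197.80516144906494, 'rvec': array([ 0.02841159, -2.76758909,  1.41986505]), 'tvec': array([0.58012899, 0.05850574, 1.37559735])}
{'fx': 443.4324882699665, 'fy': 443.4324882699665, 'cx': 282.0828003465407, 'cy': 216.20650369644204, 'rvec': array([ 2.13165461, -2.14448929,  0.1565573 ]), 'tvec': array([0.06586371, 0.59626479, 1.00076389])}
{'time': 0.1, 'q': array([ 1.23430649e+00,  3.08936352e-01,  1.63506088e+00, -1.59579541e-05,
        1.19970846e+00, -6.96907768e-02]), 'qvel': array([-0.0032026 , -0.00257741, -0.00253502,  0.00099198,  0.00011789,
        0.00062018]), 'effort': array([-5.87993345e-04, -4.16411269e+01, -2.77647239e+01, -7.37887490e-05,
        4.12257272e-03,  1.52021397e-05]), 'eef_pos': array([0.16455527, 0.60217069, 0.23014968]), 'ee_rot': array([ 1.33001282e-01,  9.91115302e-01, -1.03630165e-03, -2.05816150e-04]), 'force': array([ 0.38842456, -0.44357898,  0.58981522]), 'ft_torque': array([0.03074255, 0.03877537, 0.02914823]), 'gripper_force': 0.0, 'width': 0.08542061582412763}
```

View pics/side0.png

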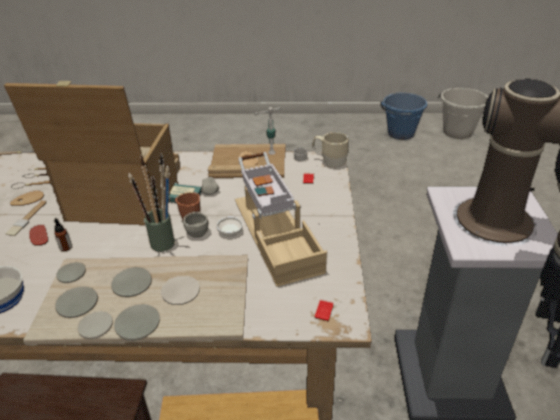

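View pics/top0.png

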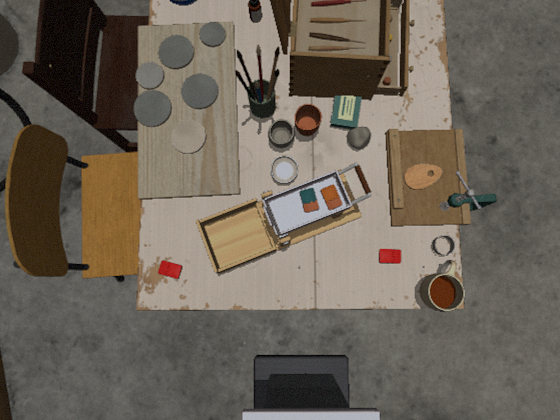

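The side and top views show the stand with the bin at top px (237,236), the handle at about (362,180), two tiles at about (309,200) and (331,195), and the gate at about (275,225). The red look-alikes are elsewhere on the table.

```bash
python3 - <<'E'
import cv2
a=cv2.imread("pics/top0.png")[155:280,190:380]; cv2.imwrite("pics/topc.png",cv2.resize(a,None,fx=4.2,fy=4.2,interpolation=cv2.INTER_CUBIC))
a=cv2.imread("pics/side0.png")[140:285,225:335]; cv2.imwrite("pics/sidec.png",cv2.resize(a,None,fx=4,fy=4,interpolation=cv2.INTER_CUBIC))
E
```

```text
(no output)
```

View pics/topc.png

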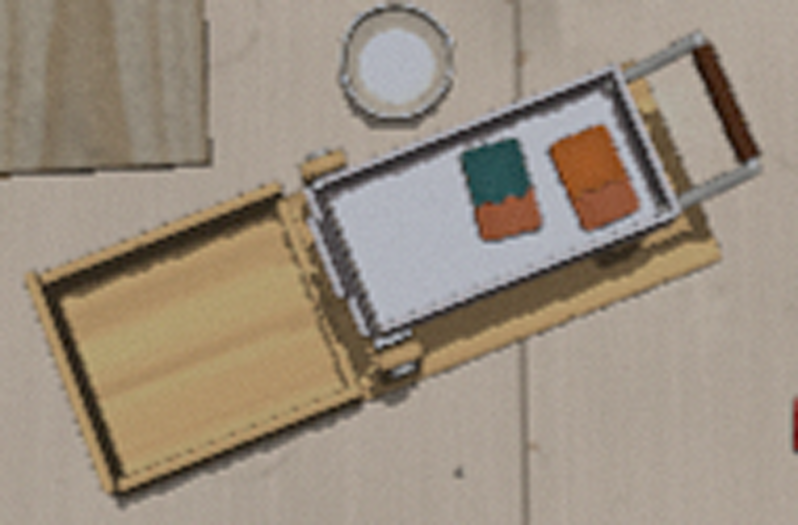

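View pics/sidec.png

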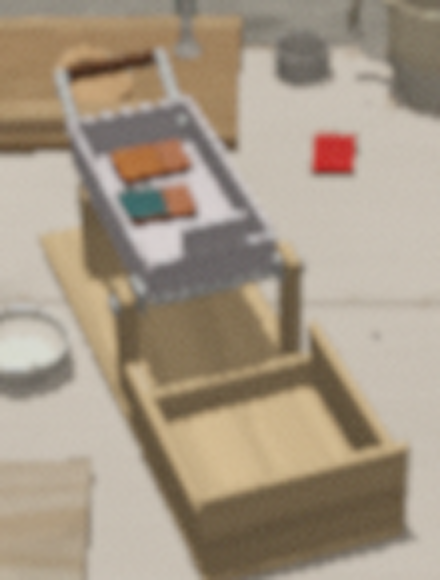

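```bash
cat >h.py <<'E'
import numpy as np,cv2
from scipy.optimize import least_squares
from workcell import r
def cam(n):
    d=r.get_image(n);return d,np.array([[d["fx"],0,d["cx"]],[0,d["fy"],d["cy"]],[0,0,1]])
def proj(c,P): d,K=c;return cv2.projectPoints(np.array(P,float).reshape(-1,1,3),d["rvec"],d["tvec"],K,None)[0][:,0]
def W(p,P):
    P=np.array(P,float).reshape(-1,3);c,s=np.cos(p[2]),np.sin(p[2])
    return np.c_[p[0]+c*P[:,0]-s*P[:,1],p[1]+s*P[:,0]+c*P[:,1],P[:,2]]
E
cat >fit.py <<'E'
from h import *
T,S=cam("top"),cam("side")
P=[[-.205,-.033,.137],[-.205,.033,.137],[-.164,-.042,.122],[-.164,.042,.122],[.175,-.065,.073],[.175,.065,.073]]
ut=(np.array([[705,45],[750,160],[616,70],[678,212],[30,275],[115,490]])+.5)/4.2-.5+[190,155]
us=(np.array([[68,74],[155,55],[205,505],[405,450]])+.5)/4-.5+[225,140]
Ps=[P[i] for i in(0,1,4,5)]
f=lambda p:np.r_[proj(T,W(p,P))-ut,proj(S,W(p,Ps))-us]
R=least_squares(lambda p:f(p).ravel(),[.5,0,1.9],loss='soft_l1')
p=R.x;print(p,f(p).round(1).tolist());np.save("p.npy",p)
print("handle",W(p,[-.205,0,.133]),"bin",W(p,[.1,0,0]))
# predict tab/gate in crops for several hinge x and angles
for hx in(-.0,.01,.02,.03):
  for g in(0,.2):
    q=[[hx+.062*np.sin(g),y,.088+.062*np.cos(g)] for y in(-.022,.022)]
    print(hx,g,"top",((proj(T,W(p,q))-[190,155])*4.2).round().tolist(),"side",((proj(S,W(p,q))-[225,140])*4).round().tolist())
  q=[[hx,y,.122] for y in(-.042,.042)]
  print("rim front",((proj(T,W(p,q))-[190,155])*4.2).round().tolist(),((proj(S,W(p,q))-[225,140])*4).round().tolist())
E
python3 fit.py
```

```text
[0.5894169  0.07730685 1.94108234] [[-1.0, -0.1], [0.2, 0.0], [0.5, -1.3], [0.5, -0.5], [-2.4, -0.8], [-3.2, 0.9], [0.1, -1.0], [0.9, -0.7], [-0.4, -1.1], [2.3, -0.9]]
handle [[ 0.66360272 -0.11379905  0.133     ]] bin [[0.55322869 0.17052923 0.        ]]
-0.0 0 top [[340.0, 200.0], [371.0, 280.0]] side [[173.0, 207.0], [240.0, 192.0]]
-0.0 0.2 top [[317.0, 209.0], [349.0, 289.0]] side [[179.0, 219.0], [247.0, 205.0]]
rim front [[328.0, 175.0], [386.0, 323.0]] [[144.0, 251.0], [270.0, 222.0]]
0.01 0 top [[321.0, 207.0], [353.0, 287.0]] side [[178.0, 216.0], [245.0, 201.0]]
0.01 0.2 top [[299.0, 217.0], [330.0, 296.0]] side [[184.0, 228.0], [252.0, 213.0]]
rim front [[310.0, 182.0], [368.0, 330.0]] [[149.0, 259.0], [276.0, 231.0]]
0.02 0 top [[303.0, 215.0], [335.0, 294.0]] side [[183.0, 225.0], [251.0, 210.0]]
0.02 0.2 top [[281.0, 224.0], [312.0, 304.0]] side [[190.0, 237.0], [258.0, 222.0]]
rim front [[292.0, 189.0], [350.0, 337.0]] [[154.0, 268.0], [282.0, 240.0]]
0.03 0 top [[285.0, 222.0], [316.0, 302.0]] side [[188.0, 234.0], [257.0, 218.0]]
0.03 0.2 top [[262.0, 231.0], [293.0, 311.0]] side [[195.0, 246.0], [264.0, 231.0]]
rim front [[274.0, 196.0], [332.0, 344.0]] [[159.0, 278.0], [287.0, 249.0]]
```

```bash
sed -i 's/\.175,/.168,/g' fit.py; python3 fit.py; python3 - <<'E'
from h import *
p=np.load("p.npy")
ims=[]
for n,(x0,y0,x1,y1) in(("top",(250,185,300,255)),("side",(235,170,305,240))):
    c=cam(n);k=8 if n=="top" else 7
    a=cv2.resize(c[0]["pixels"][y0:y1,x0:x1,::-1],None,fx=k,fy=k,interpolation=cv2.INTER_CUBIC)
    ims.append(cv2.resize(a,(400 if n=="top" else 380,int(a.shape[0]*((400 if n=="top" else 380)/a.shape[1])))))
h=max(i.shape[0] for i in ims)
cv2.imwrite("pics/gate.png",np.hstack([cv2.copyMakeBorder(i,0,h-i.shape[0],0,0,0) for i in ims]))
E
```

```text
[0.58832426 0.07826627 1.94509379] [[-1.6, 0.1], [-0.3, 0.1], [-0.1, -1.0], [0.0, -0.3], [0.0, -1.1], [-0.5, 0.5], [0.2, -0.8], [1.0, -0.5], [-0.6, -2.8], [1.8, -2.6]]
handle [[ 0.6632761 -0.1125405  0.133    ]] bin [[0.55176239 0.17134274 0.        ]]
-0.0 0 top [[338.0, 202.0], [370.0, 282.0]] side [[175.0, 208.0], [242.0, 193.0]]
-0.0 0.2 top [[315.0, 212.0], [347.0, 291.0]] side [[181.0, 220.0], [249.0, 205.0]]
rim front [[326.0, 177.0], [385.0, 325.0]] [[146.0, 252.0], [272.0, 223.0]]
0.01 0 top [[319.0, 210.0], [351.0, 289.0]] side [[180.0, 217.0], [247.0, 202.0]]
0.01 0.2 top [[297.0, 219.0], [329.0, 299.0]] side [[186.0, 229.0], [254.0, 214.0]]
rim front [[308.0, 184.0], [367.0, 332.0]] [[151.0, 261.0], [278.0, 232.0]]
0.02 0 top [[301.0, 217.0], [333.0, 297.0]] side [[185.0, 226.0], [253.0, 211.0]]
0.02 0.2 top [[279.0, 226.0], [310.0, 306.0]] side [[192.0, 238.0], [260.0, 223.0]]
rim front [[290.0, 191.0], [349.0, 339.0]] [[156.0, 270.0], [283.0, 240.0]]
0.03 0 top [[283.0, 224.0], [314.0, 304.0]] side [[190.0, 235.0], [258.0, 219.0]]
0.03 0.2 top [[260.0, 233.0], [292.0, 313.0]] side [[197.0, 247.0], [266.0, 232.0]]
rim front [[272.0, 198.0], [331.0, 347.0]] [[161.0, 279.0], [289.0, 249.0]]
```

View pics/gate.png

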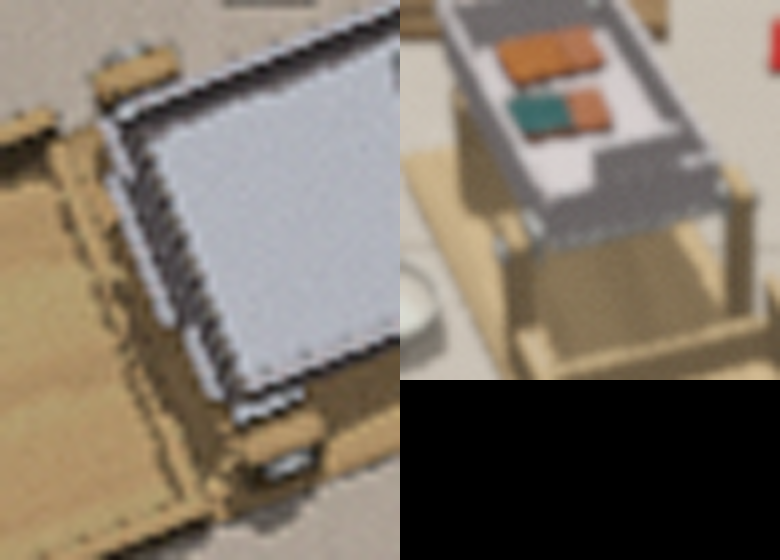

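The crops show the tab's free edge running from about (264,207) to (271,225) in the top view. That puts the hinge at stand x of about 7 mm and the gate at about 0.1 rad. The tray is level and both tiles are well behind it.

First I'll shut and turn the gripper, then travel to the tray.

Request:
send_rows([
  [[0,0,-7.34],[0,0,-8],255],
  [[0,0,-7.34],[0,0,-8],255],
  [[0,0,-7.34],[0,0,-8],255],
  [[0,0,-7.34],[0,0,-8],255],
  [[0,0,-7.34],[0,0,-8],255],
])

```text
time: 0.9
eef_pos: [0.1648, 0.6029, 0.2716]
ee_rot: [-0.188, 0.982, -0.0, -0.0]
force: [0.1, 0.4, 0.3]
width: 0.0123
gripper_force: 0.0
```

Request:
send_rows([
  [[0,0,0],[-10,-33,0],255],
  [[0,0,0],[-10,-33,0],255],
  [[0,0,0],[-10,-33,0],255],
  [[0,0,0],[-10,-33,0],255],
  [[0,0,0],[-10,-33,0],255],
])

```text
time: 1.4
eef_pos: [0.2723, 0.4664, 0.2714]
ee_rot: [-0.186, 0.983, 0.0, 0.0]
force: [0.6, 0.2, -0.1]
width: 0.0004
gripper_force: 0.0
```

Request:
send_rows([
  [[0,0,0],[-10,-33,0],255],
  [[0,0,0],[-10,-33,0],255],
  [[0,0,0],[-10,-33,0],255],
  [[0,0,0],[-10,-33,0],255],
  [[0,0,0],[-10,-33,0],255],
])

```text
time: 1.9
eef_pos: [0.3791, 0.331, 0.2715]
ee_rot: [-0.186, 0.983, 0.0, 0.0]
force: [0.9, -0.4, 0.1]
width: -0.0002
gripper_force: 0.0
```

Request:
send_rows([
  [[0,0,0],[-10,-33,0],255],
  [[0,0,0],[-10,-33,0],255],
  [[0,0,0],[-10,-33,0],255],
  [[0,0,0],[-10,-33,0],255],
  [[0,0,0],[-10,-33,0],255],
])

```text
time: 2.4
eef_pos: [0.486, 0.1956, 0.2715]
ee_rot: [-0.186, 0.983, 0.0, 0.0]
force: [-0.1, 0.8, -0.1]
width: 0.0
gripper_force: 0.0
```

```bash
cat >>h.py <<'E'
def st():
    p=np.load("p.npy");s=r.state();d=s["eef_pos"]-[p[0],p[1],0];c,n=np.cos(p[2]),np.sin(p[2])
    from scipy.spatial.transform import Rotation as R
    M=R.from_quat(s["ee_rot"]).as_matrix()
    print("t",s["time"],"stand mm",(1000*np.array([c*d[0]+n*d[1],-n*d[0]+c*d[1],d[2]])).round(1),"yaw err",np.degrees(np.arctan2(M[1,1],M[0,1])-p[2]).round(2),"tilt",M[:,2].round(3),"F",s["force"].round(1),"w",round(s["width"]*1000,1),"q",s["q"].round(2))
E
python3 -c "from h import *;st()"
```

```text
t 2.4 stand mm [146.6  52.4 271.5] yaw err -0.04 tilt [ 0.001  0.    -1.   ] F [-0.1  0.8 -0.1] w 0.0 q [ 0.3   0.07  1.83  0.    1.24 -1.64]
```

Request:
send_rows([
  [[0,0,0],[-10.5,-35,0],255],
  [[0,0,0],[-10.5,-35,0],255],
  [[0,0,0],[-10.5,-35,0],255],
  [[0,0,0],[-10.5,-35,0],255],
  [[0,0,0],[-10.5,-35,0],255],
])

```text
time: 2.9
eef_pos: [0.5988, 0.0518, 0.2714]
ee_rot: [-0.186, 0.983, 0.0, 0.0]
force: [0.5, 1.3, -0.9]
width: -0.0002
gripper_force: 0.0
```

Request:
send_rows([
  [[0,0,0],[0,0,30],255],
  [[0,0,0],[0,0,30],255],
  [[0,0,0],[0,0,30],255],
  [[0,0,0],[0,0,30],255],
  [[0,0,0],[0,0,15],255],
])

```text
time: 3.4
eef_pos: [0.5959, 0.0529, 0.1332]
ee_rot: [-0.186, 0.983, 0.0, -0.002]
force: [-1.1, 0.3, -0.6]
width: -0.0003
gripper_force: 0.0
```

```bash
python3 - <<'E'
from h import *
st()
ims=[]
for n,(x0,y0,x1,y1),k in(("top",(230,160,390,270),3),("side",(235,130,325,240),3.3)):
    c=cam(n);ims.append(cv2.resize(c[0]["pixels"][y0:y1,x0:x1,::-1],None,fx=k,fy=k,interpolation=cv2.INTER_CUBIC))
h=max(i.shape[0] for i in ims)
cv2.imwrite("pics/pre.png",np.hstack([cv2.copyMakeBorder(i,0,h-i.shape[0],0,0,0) for i in ims]))
E
```

```text
t 3.4 stand mm [-26.3   2.2 133.2] yaw err -0.04 tilt [-0.005 -0.    -1.   ] F [-1.1  0.3 -0.6] w -0.3 q [ 0.02  0.37  1.77 -0.    1.01 -1.93]
```

View pics/pre.png

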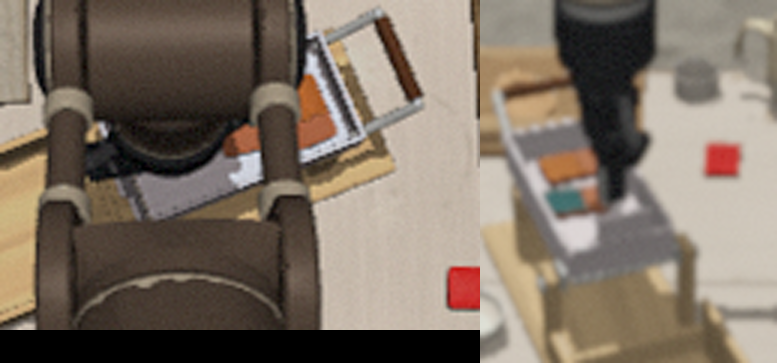

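The picture shows the shut fingers inside the tray just behind the tab, near (612,205) in the side half. They are clear of the tiles and the tray is level. Next I push outward along the arc.

Request:
send_rows([
  [[0,0,0],[-0.5,11,1],255],
  [[0,0,0],[-0.5,11,1],255],
  [[0,0,0],[-0.5,11,1.5],255],
  [[0,0,0],[-0.5,10,1.5],255],
  [[0,0,0],[0,5,4],255],
])

```text
time: 4.0
eef_pos: [0.5827, 0.1, 0.1284]
ee_rot: [-0.186, 0.982, -0.0, 0.001]
force: [1.2, -1.2, 0.9]
width: 0.0001
gripper_force: 0.5
```

Request:
send_rows([
  [[0,0,0],[0,5,4],255],
  [[0,0,0],[0,5,4],255],
  [[0,0,0],[0,4,6],255],
  [[0,0,0],[0,3,6],255],
  [[0,0,0],[0,0,0],255],
])

```text
time: 4.5
eef_pos: [0.5748, 0.1145, 0.1058]
ee_rot: [-0.186, 0.983, 0.0, -0.001]
force: [0.1, 0.4, -0.8]
width: 0.0003
gripper_force: 0.0
```

```bash
python3 -c "from h import *;st()"
```

```text
t 4.5 stand mm [ 38.7  -0.7 105.8] yaw err -0.02 tilt [-0.003 -0.    -1.   ] F [ 0.1  0.4 -0.8] w 0.3 q [ 0.12  0.38  1.81  0.    0.95 -1.82]
```

Request:
send_rows([
  [[0,0,0],[0,2,5],255],
  [[0,0,0],[0,2,5],255],
  [[0,0,0],[0,1,3],255],
  [[0,0,0],[0,0,2],255],
  [[0,0,0],[0,0,0],255],
])

```text
time: 5.0
eef_pos: [0.5739, 0.119, 0.0918]
ee_rot: [-0.186, 0.983, 0.0, -0.0]
force: [-0.1, -0.2, 0.9]
width: -0.0001
gripper_force: 0.0
```

```bash
python3 - <<'E'
from h import *
st()
ims=[]
for n,(x0,y0,x1,y1),k in(("top",(230,160,390,270),3),("side",(235,130,325,240),3.3)):
    c=cam(n);ims.append(cv2.resize(c[0]["pixels"][y0:y1,x0:x1,::-1],None,fx=k,fy=k,interpolation=cv2.INTER_CUBIC))
h=max(i.shape[0] for i in ims)
cv2.imwrite("pics/down.png",np.hstack([cv2.copyMakeBorder(i,0,h-i.shape[0],0,0,0) for i in ims]))
E
```

```text
t 5.0 stand mm [43.2 -1.5 91.8] yaw err -0.04 tilt [-0.001  0.    -1.   ] F [-0.1 -0.2  0.9] w -0.1 q [ 0.13  0.4   1.82  0.    0.92 -1.81]
```

View pics/down.png

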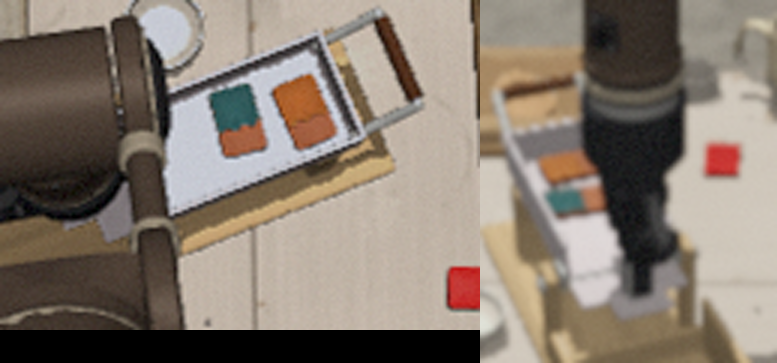

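The gate now lies nearly flat under the fingertips, at about (640,290) in the side half, and the tray is level with the tiles unmoved. I'll press slightly more, then lift off and go to the handle.

Request:
send_rows([
  [[0,0,0],[0,0,1],255],
  [[0,0,0],[0,0,1.5],255],
  [[0,0,0],[0,0,0],255],
  [[0,0,0],[0,0,0],255],
])

```text
time: 5.5
eef_pos: [0.5742, 0.1189, 0.0897]
ee_rot: [-0.186, 0.983, -0.0, 0.0]
force: [-0.0, -0.0, 0.1]
width: 0.0
gripper_force: 0.1
```

Request:
send_rows([
  [[0,0,0],[0,0,-30],255],
  [[0,0,0],[0,0,-40],165],
  [[0,0,0],[0,0,-40],165],
  [[0,0,0],[0,0,-20],165],
  [[0,0,0],[0,0,0],165],
])

```text
time: 6.0
eef_pos: [0.5772, 0.1193, 0.2245]
ee_rot: [-0.186, 0.983, -0.0, 0.004]
force: [0.0, -0.4, 0.1]
width: 0.0301
gripper_force: 0.0
```

Request:
send_rows([
  [[0,0,0],[0,-40,0],165],
  [[0,0,0],[0,-40,0],165],
  [[0,0,0],[0,-40,0],165],
  [[0,0,0],[0,-40,0],165],
  [[0,0,0],[1,-40,0],165],
])

```text
time: 6.5
eef_pos: [0.6457, -0.0689, 0.2176]
ee_rot: [-0.186, 0.983, 0.001, -0.001]
force: [0.1, 0.3, 0.4]
width: 0.0299
gripper_force: 0.0
```

Request:
send_rows([
  [[0,0,0],[0,-40,0],165],
  [[0,0,0],[0,-8,0],165],
  [[0,0,0],[0,0,0],165],
  [[0,0,0],[0,0,0],165],
])

```text
time: 6.9
eef_pos: [0.6628, -0.1113, 0.2182]
ee_rot: [-0.186, 0.983, 0.001, -0.001]
force: [-0.1, -0.6, -0.0]
width: 0.0303
gripper_force: 0.0
```

```bash
python3 - <<'E'
from h import *
st()
p=np.load("p.npy")
ims=[]
for n,(x0,y0,x1,y1),k in(("top",(230,150,390,270),3),("side",(225,120,335,240),3)):
    c=cam(n);a=c[0]["pixels"][:,:,::-1].copy()
    ims.append(cv2.resize(a[y0:y1,x0:x1],None,fx=k,fy=k,interpolation=cv2.INTER_CUBIC))
    for g in(1.25,1.57): print(n,g,((proj(c,W(p,[[.007+.062*np.sin(g),y,.088+.062*np.cos(g)] for y in(-.022,.022)]))-[x0,y0])*k).round().tolist())
    print("handle",((proj(c,W(p,[[-.205,0,.133]]))-[x0,y0])*k).round().tolist())
h=max(i.shape[0] for i in ims)
cv2.imwrite("pics/hand.png",np.hstack([cv2.copyMakeBorder(i,0,h-i.shape[0],0,0,0) for i in ims]))
E
```

```text
t 6.9 stand mm [-203.6    0.   218.2] yaw err -0.03 tilt [-0.003  0.001 -1.   ] F [-0.1 -0.6 -0. ] w 30.3 q [-0.23  0.41  1.52  0.    1.21 -2.18]
top 1.25 [[40.0, 203.0], [62.0, 257.0]]
top 1.57 [[39.0, 208.0], [60.0, 262.0]]
handle [[395.0, 89.0]]
side 1.25 [[159.0, 303.0], [210.0, 291.0]]
side 1.57 [[161.0, 324.0], [211.0, 312.0]]
handle [[85.0, 109.0]]
```

View pics/hand.png

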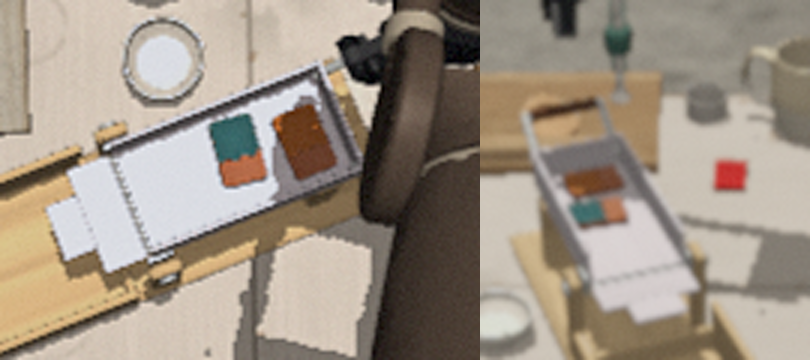

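The gate lies flat as a chute, with its tab edge at (48,208) to (70,262) in the top half. The tiles haven't moved, and the handle is clear at about (565,110) in the side half. Now I'll descend over the bar and pinch it.

Request:
send_rows([
  [[0,0,0],[0,-2.5,30],165],
  [[0,0,0],[0,0,30],165],
  [[0,0,0],[0,0,20],165],
  [[0,0,0],[0,0,12],165],
  [[0,0,0],[0,0,10],165],
])

```text
time: 7.5
eef_pos: [0.6645, -0.1134, 0.1171]
ee_rot: [-0.187, 0.982, 0.0, -0.0]
force: [0.1, 0.8, -0.7]
width: 0.0303
gripper_force: 0.0
```

Request:
send_rows([
  [[0,0,0],[0,0,0],200],
  [[0,0,0],[0,0,0],230],
  [[0,0,0],[0,0,0],255],
  [[0,0,0],[0,0,0],255],
  [[0,0,0],[0,0,0],255],
], force=25)

```text
time: 8.0
eef_pos: [0.6648, -0.1143, 0.118]
ee_rot: [-0.186, 0.983, 0.0, 0.0]
force: [-1.0, 1.5, -3.1]
width: 0.0121
gripper_force: 24.8
```

```bash
python3 -c "from h import *;st()"
```

```text
t 8.0 stand mm [-207.2   -0.8  118. ] yaw err -0.05 tilt [ 0.     0.001 -1.   ] F [-1.   1.5 -3.1] w 12.1 q [-0.24  0.52  1.59  0.    1.04 -2.18]
```

The bar is gripped, with an opening of 12 mm. I'll lift along the arc to about 0.3 rad, then slow down.

Request:
send_rows([
  [[0,0,0],[0,2.8,-10.2],255],
  [[0,0,0],[0,3.1,-10],255],
  [[0,0,0],[0,3.7,-9.9],255],
  [[0,0,0],[0,4.1,-9.7],255],
  [[0,0,0],[0,4.6,-9.4],255],
])

```text
time: 8.5
eef_pos: [0.6582, -0.0975, 0.1683]
ee_rot: [-0.186, 0.983, -0.0, 0.0]
force: [2.1, 0.5, -5.3]
width: 0.012
gripper_force: 24.4
```

Request:
send_rows([
  [[0,0,0],[0,2.5,-4.6],255],
  [[0,0,0],[0,2.6,-4.6],255],
  [[0,0,0],[0,2.7,-4.5],255],
  [[0,0,0],[0,2.8,-4.5],255],
  [[0,0,0],[0,2.9,-4.4],255],
])

```text
time: 9.0
eef_pos: [0.6535, -0.0856, 0.1903]
ee_rot: [-0.186, 0.983, -0.001, 0.0]
force: [2.3, -1.8, -3.0]
width: 0.0117
gripper_force: 24.4
```

```bash
cat >look.py <<'E'
from h import *
import sys
st();a=[]
for n,(x0,y0,x1,y1),k in(("top",(190,150,390,280),2.4),("side",(225,120,335,290),2.4)):
    c=cam(n);a.append(cv2.resize(c[0]["pixels"][y0:y1,x0:x1,::-1],None,fx=k,fy=k,interpolation=cv2.INTER_CUBIC))
    print(n,"teal px",[v.mean().round() for v in np.nonzero((lambda q:(q[...,1]>q[...,0]*1.4)&(q[...,1]>q[...,2]*.95)&(q[...,1]>45))(c[0]["pixels"][y0:y1,x0:x1].astype(float)))])
h=max(i.shape[0] for i in a)
cv2.imwrite(sys.argv[1],np.hstack([cv2.copyMakeBorder(i,0,h-i.shape[0],0,0,0) for i in a]))
E
python3 look.py pics/t1.png
```

```text
t 9.0 stand mm [-176.4   -0.8  190.3] yaw err -0.04 tilt [ 0.001 -0.001 -1.   ] F [ 2.3 -1.8 -3. ] w 11.7 q [-0.2   0.41  1.58 -0.    1.15 -2.14]
top teal px [np.float64(44.0), np.float64(114.0)]
side teal px [np.float64(50.0), np.float64(38.0)]
```

Request:
send_rows([
  [[0,0,0],[0,3,-4.3],255],
  [[0,0,0],[0,3.1,-4.3],255],
  [[0,0,0],[0,3.2,-4.2],255],
  [[0,0,0],[0,3.3,-4.1],255],
  [[0,0,0],[0,3.4,-4],255],
])

```text
time: 9.6
eef_pos: [0.6477, -0.0707, 0.2117]
ee_rot: [-0.186, 0.983, -0.001, 0.001]
force: [2.5, -4.5, 0.0]
width: 0.0122
gripper_force: 24.4
```

Request:
send_rows([
  [[0,0,0],[0,0,0],255],
  [[0,0,0],[0,0,0],255],
  [[0,0,0],[0,0,0],255],
  [[0,0,0],[0,0,0],255],
  [[0,0,0],[0,0,0],255],
])

```text
time: 10.1
eef_pos: [0.6478, -0.0709, 0.2114]
ee_rot: [-0.186, 0.983, -0.001, 0.001]
force: [0.6, -4.8, 1.4]
width: 0.0119
gripper_force: 24.6
```

Request:
send_rows([
  [[0,0,0],[0,3.5,-3.9],255],
  [[0,0,0],[0,3.6,-3.8],255],
  [[0,0,0],[0,3.7,-3.7],255],
  [[0,0,0],[0,3.8,-3.6],255],
  [[0,0,0],[0,0,0],255],
])

```text
time: 10.6
eef_pos: [0.6425, -0.0572, 0.2272]
ee_rot: [-0.186, 0.983, -0.001, 0.001]
force: [1.2, -5.0, 2.4]
width: 0.0118
gripper_force: 24.5
```

Request:
send_rows([
  [[0,0,0],[0,0,0],255],
  [[0,0,0],[0,0,0],255],
  [[0,0,0],[0,0,0],255],
  [[0,0,0],[0,0,0],255],
  [[0,0,0],[0,0,0],255],
])

```text
time: 11.1
eef_pos: [0.6426, -0.0575, 0.2268]
ee_rot: [-0.186, 0.983, -0.001, 0.001]
force: [1.0, -5.9, 2.2]
width: 0.0119
gripper_force: 24.5
```

```bash
python3 look.py pics/t2.png
```

```text
t 11.1 stand mm [-146.2   -0.9  226.8] yaw err -0.04 tilt [ 0.002 -0.002 -1.   ] F [ 1.  -5.9  2.2] w 11.9 q [-0.16  0.35  1.59 -0.    1.2  -2.1 ]
top teal px [np.float64(82.0), np.float64(38.0)]
side teal px [np.float64(15.0), np.float64(43.0)]
```

View pics/t2.png

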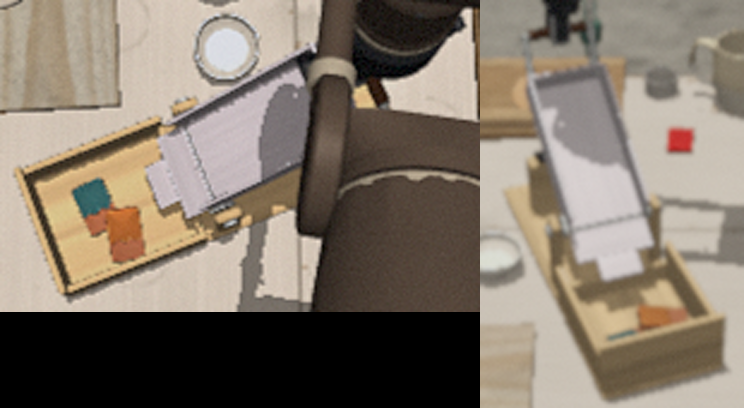

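Both tiles lie in the catch bin (teal at about (92,200), amber at about (125,230)) and the tray is empty with its gate still in line. I'll lower the tray back along the arc.

Request:
send_rows([
  [[0,0,0],[0,-7.6,7.2],255],
  [[0,0,0],[0,-7.2,7.6],255],
  [[0,0,0],[0,-6.8,8],255],
  [[0,0,0],[0,-6.4,8.4],255],
  [[0,0,0],[0,-6,8.6],255],
])

```text
time: 11.7
eef_pos: [0.6548, -0.0887, 0.1851]
ee_rot: [-0.186, 0.983, 0.0, 0.0]
force: [1.3, -3.6, 0.3]
width: 0.0119
gripper_force: 25.2
```

Request:
send_rows([
  [[0,0,0],[0,-5.6,9],255],
  [[0,0,0],[0,-5.1,9.2],255],
  [[0,0,0],[0,-4.6,9.4],255],
  [[0,0,0],[0,-4.1,9.7],255],
  [[0,0,0],[0,-3.7,9.9],255],
])

```text
time: 12.2
eef_pos: [0.6628, -0.1093, 0.1372]
ee_rot: [-0.186, 0.983, 0.001, -0.0]
force: [2.4, -2.5, -0.5]
width: 0.0119
gripper_force: 25.9
```

```bash
python3 -c "from h import *;st()"
```

```text
t 12.2 stand mm [-201.8   -0.7  137.2] yaw err -0.04 tilt [-0.     0.001 -1.   ] F [ 2.4 -2.5 -0.5] w 11.9 q [-0.23  0.49  1.58  0.    1.07 -2.17]
```

Request:
send_rows([
  [[0,0,0],[0,-2.9,8],255],
  [[0,0,0],[0,-2,6],255],
  [[0,0,0],[0,-1,4],255],
  [[0,0,0],[0,0,1],255],
  [[0,0,0],[0,0,0],255],
])

```text
time: 12.7
eef_pos: [0.6647, -0.1142, 0.1192]
ee_rot: [-0.186, 0.983, 0.001, -0.0]
force: [3.2, 1.5, -1.7]
width: 0.012
gripper_force: 25.6
```

Request:
send_rows([
  [[0,0,0],[0,0,0],200],
  [[0,0,0],[0,0,0],165],
  [[0,0,0],[0,0,0],165],
  [[0,0,0],[0,0,0],165],
  [[0,0,0],[0,0,-5],165],
])

```text
time: 13.2
eef_pos: [0.6641, -0.1151, 0.1239]
ee_rot: [-0.186, 0.983, 0.0, -0.001]
force: [-0.2, 0.6, -0.4]
width: 0.0303
gripper_force: 0.0
```

Request:
send_rows([
  [[0,0,0],[0,0,-15],165],
  [[0,0,0],[0,0,-30],165],
  [[0,0,0],[0,0,-40],165],
  [[0,0,0],[0,0,-20],165],
  [[0,0,0],[0,0,0],165],
])

```text
time: 13.7
eef_pos: [0.6684, -0.116, 0.2365]
ee_rot: [-0.186, 0.983, -0.002, 0.005]
force: [0.9, 0.6, 0.6]
width: 0.0304
gripper_force: 0.0
```

```bash
python3 look.py pics/t3.png
```

```text
t 13.7 stand mm [-210.1   -3.5  236.5] yaw err -0.03 tilt [ 0.011 -0.003 -1.   ] F [0.9 0.6 0.6] w 30.4 q [-0.24  0.4   1.5  -0.    1.23 -2.18]
top teal px [np.float64(82.0), np.float64(38.0)]
side teal px [np.float64(14.0), np.float64(46.0)]
```

View pics/t3.png

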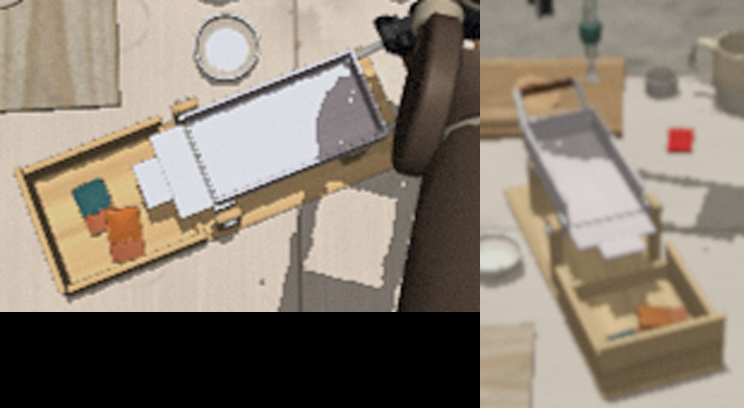

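The tray is level, the gate is flat (tab at about (150,185)), both tiles are in the bin at (92,200) and (125,230), and the gripper is clear above the handle. I'm handing in.

```bash
python3 -c "from workcell import r;print(r.hand_in())"
```

```text
the job is handed in; nothing more can be done
None
```

I lowered the gate, tipped both tiles into the catch bin, set the tray back level with the gate down, and let go. The job was handed in at about 14 s, and no verdict was returned.

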